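Try the stand collars on the gauge pin and sort them

TASK

Two column collars for the microscope stand wait in the grey rack: take them one at a time in either order, lower each gently over the gauge pin while you hold it by its ends, and see whether it slides fully home or stops on the pin's top. Stand a collar that fits upright near the middle of the black rectangular tray and one that does not near the middle of the round steel dish, sorting the first before you try the second; use clear bench to change your grip. Keep the collars upright, do not force them, and leave everything else on the bench as it is.

Things in the scene. Friction and masses are not known exactly. Their poses are not given: they have to be found in the camera images.
- collar_a_mid (a point): collar A: one of two aluminium collars alike outside: upright oblong block 54 long (x) x 30 wide (y) x 40 high with a round bore up its middle, a dark screw head either side; 0.14 kg. One bore is 20 mm, the other 14 (the pin is 17): which is which is not told. Starts upright in a rack bay, x along the rack's x. The point is its centre, 20 mm above its underside.
- collar_b_mid (a point): collar B: one of two aluminium collars alike outside: upright oblong block 54 long (x) x 30 wide (y) x 40 high with a round bore up its middle, a dark screw head either side; 0.14 kg. One bore is 20 mm, the other 14 (the pin is 17): which is which is not told. Starts upright in a rack bay, x along the rack's x. The point is its centre, 20 mm above its underside.
- collar_a_foot (a point): centre of collar A's underside (lower mouth of its bore), 20 mm below its centre.
- collar_b_foot (a point): centre of collar B's underside (lower mouth of its bore), 20 mm below its centre.
- collar_a: collar A itself; origin at the centre of its underside.
- collar_b: collar B itself; origin at the centre of its underside.
- rack: fixed grey rack, base 86 (x) x 150 (y) x 6 thick; origin under its centre. Bays at y = +45 and -45: the collar stands on the base between end walls (40 wide, 12 thick, tops 50 above the bench, inner faces at x = +-31), 4 mm from its ends, so there it can be gripped only across its 30 mm width (along y).
- rack_right (a point): on the bench at the middle of the rack's right (-y) edge. From the rack's right edge to the next thing (gauge, tray or dish) runs a strip of bench at least 120 mm wide, clear from x = 0.42 to 0.62 in the robot's frame, free for setting a collar down to change the grip; a vial stands beyond its far end and a cap before its near end.
- gauge: fixed steel fit gauge, base 90 (x) x 70 (y) x 12 thick; origin under its centre. An upright pin 17 in diameter stands in the middle between two cheeks (46 long in x, 6 thick, inner faces at y = +-18, tops 60 above the bench). A collar enters only with its long side along the gauge's x, either way round, 3 mm spare each side.
- gauge_seat (a point): on the pin's axis at the top of the gauge's base, 12 mm above the bench; axes as the gauge's. A collar that fits slides down to here. No finger fits between collar and cheeks, so it must be held by its ends (across 54 mm), which stick out 4 mm beyond the cheeks.
- pin_top (a point): centre of the pin's flat top, 37 mm above the bench and 25 above the gauge's base; the top 3 mm taper from 17 to 11 across. A collar that does not fit stops here, its underside within 3 mm of this height.
- tray_floor (a point): centre of the inner floor of the fixed black rectangular tray, 120 (x) x 110 (y) x 12 high, walls 4 thick, floor 4 mm above the bench: for collars that fit.
- dish_floor (a point): centre of the inner floor of the fixed round steel dish, 120 across the rim, 12 high, walls 3 thick, floor 4 mm above the bench: for collars that do not fit.
- vial: bystander: small amber vial, 28 across, 60 high, loose; origin at its foot.
- petri: bystander: clear closed round dish, 64 across, 14 high, loose, beyond the task's things; origin at its foot.
- media: bystander: glass bottle, 70 across, 160 high, loose, beyond the task's things; origin at its foot.
- spanner: bystander: small steel spanner 120 long lying beyond the task's things; origin at the centre of its underside.
- cap: bystander: grey round bottle cap 34 across, 22 high, loose, at the near end of the strip; origin at its foot.
- canister: bystander: black round canister 42 across, 45 high, loose, nearer the robot than the task's things; origin at its foot.
There are look-alikes about, which are no part of the job. There is more than one size of the part that bears dish_floor; the job needs the middle-sized.

How it is judged:
On the way, in this order (a step that is already met when the one before it is completed fails the run):
1. the first collar is tried on the gauge while held: fully home on the base, or (if its bore is too small) resting on the pin's top (((horizontal distance between collar_a_foot and gauge_seat below 0.004 m and z of collar_a_foot in the frame of gauge_seat below 0.003 m and angle between collar_a_mid's own z axis and vertical below 0.1 rad and contact force between the fingers and collar_a above 0.5 N) or (horizontal distance between collar_b_foot and pin_top below 0.005 m and z of collar_b_foot in the frame of pin_top below 0.004 m and contact force between collar_b and gauge above 0.5 N and angle between collar_b_mid's own z axis and vertical below 0.1 rad and contact force between the fingers and collar_b above 0.5 N))), for 0.15 s.
2. with the first collar sorted into its right place, the other is tried on the gauge while held ((((horizontal distance between collar_a_foot and gauge_seat below 0.004 m and z of collar_a_foot in the frame of gauge_seat below 0.003 m and angle between collar_a_mid's own z axis and vertical below 0.1 rad and contact force between the fingers and collar_a above 0.5 N) and (horizontal distance between collar_b_foot and dish_floor below 0.03 m and z of collar_b_foot in the frame of dish_floor between -0.004 and 0.004 m and angle between collar_b_mid's own z axis and vertical below 0.1 rad and linear speed of collar_b below 0.02 m/s)) or ((horizontal distance between collar_b_foot and pin_top below 0.005 m and z of collar_b_foot in the frame of pin_top below 0.004 m and contact force between collar_b and gauge above 0.5 N and angle between collar_b_mid's own z axis and vertical below 0.1 rad and contact force between the fingers and collar_b above 0.5 N) and (horizontal distance between collar_a_foot and tray_floor below 0.03 m and z of collar_a_foot in the frame of tray_floor between -0.004 and 0.004 m and angle between collar_a_mid's own z axis and vertical below 0.1 rad and linear speed of collar_a below 0.02 m/s)))), for 0.15 s.
At the end, for the whole second after the job is handed in: The collar that fits stands upright (within 0.1 rad) and still on the tray's floor, its middle within 30 mm of the tray's centre; the collar that does not fit stands upright and still on the dish's floor, its middle within 30 mm of the dish's centre (horizontal distance between collar_a_foot and tray_floor below 0.03 m and z of collar_a_foot in the frame of tray_floor between -0.004 and 0.004 m and angle between each of collar_a_mid, collar_b_mid's own z axis and vertical below 0.1 rad and linear speed of each of collar_a, collar_b below 0.02 m/s and horizontal distance between collar_b_foot and dish_floor below 0.03 m and z of collar_b_foot in the frame of dish_floor between -0.004 and 0.004 m); the robot touches nothing.
It fails at once if a bystander is pushed by more than 20 mm (distance of any of vial, petri, media, spanner, canister, cap from where it was at the start of the episode above 0.02 m).
It fails at once if a collar is tipped by more than 0.6 rad (angle between any of collar_a_mid, collar_b_mid's own z axis and vertical above 0.6 rad).
It fails at once if a collar is pressed on the gauge with more than 50 N (contact force between any of collar_a, collar_b and gauge above 50 N).
It also fails if it takes over 72 s, if anything falls off the work surface, if the arm or the gripper's body presses on something with over 40 N, if the wrist force passes 120 N, or if a joint passes its speed limit or range.

ROBOT

A 6-joint arm with a two-finger parallel gripper is mounted at the origin on the work surface. World frame = base frame: x ahead of the robot, y to its left, z up, the work surface at z = 0. Lengths are in m, angles in rad, forces in N, time in s.
With the tool pointing down it reaches from about 0.2 to 0.875 m from the base axis. Payload 3.4 kg.
Tool frame: the origin (TCP) lies midway between the tips of the shut fingers; the grasp point (between the pads) lies 19 mm behind it; y points along the fingers, z is the direction in which the jaws open and shut, and the axes are right-handed (so a half turn about y gives the same grasp; the last joint's range is limited). The gripper opens to 94 mm and grips with 3 to 60 N. Pads are 16 mm wide; open, the fingers measure 119 mm over their backs; the gripper's body (75 mm by 177 mm) begins 78 mm behind the grasp point.
Start: joints at [1.148, 0.276, 1.505, -0, 1.361, -0.121], TCP at [0.171, 0.549, 0.205] pointing down, gripper open.
Joint ranges: [-2.89, 2.89], [-0.75, 2.08], [0.22, 2.7], [-1.18, 4.32], [0.11, 2.71], [-2.7, 2.7]. Speed limits (rad/s): [2.57, 2.57, 3.14, 3.14, 3.14, 3.14].

INTERFACE

Orientations are given as a unit quaternion [x, y, z, w].
In Python, from plant import observe, imaging, env gives the robot as it stands. The module is installed in compiled form; this text tells all that it offers.
- The arm moves only by the shell command python3 -m crank 'ROWS' [OPENING]. ROWS is JSON, a list of rows, each a list of 2 entries, a list of its own where there are three numbers: the shift along the tool's x, y, z in m, then the turn, a rotation vector about the tool's x, y, z in degrees. In form: [[[tx, ty, tz], [wx, wy, wz]], ...]. A call has 1 to 20 rows; each row is the pose to reach, as a shift and turn from the pose commanded when the call began, along the tool's axes at that moment; what a row does not reach only later rows make up. A row lasts 1/10 s, in which the tool goes at most 50 mm and 8.59 degrees, less where a joint would pass 70% of its speed; a pose out of reach is approached as far as the arm can. A call with a gripper value outside its range is refused whole. OPENING is the opening, from 0 (shut) to 1 (fully open), set as the call begins (- or left out, the last holds). The fingers move at their own pace and stop on an object; the grip force is fixed at half the most. Time passes only in rows, so rows that repeat a pose let the fingers close. It gives the time, the measured TCP pose, the force and the opening at its end, in the units of the state.
- observe(): the state, without advancing time (a new reading comes with each control period).
- imaging.capture(name): name is "scene" or "top"; returns the picture (480x640x3 uint8, red, green, blue); there is no depth.
- imaging.camera_params(name): a dict with "mtx" (3x3 intrinsics, pixels), "D" ([k1, k2, p1, p2, k3] as OpenCV has them; the pictures are not rectified), "R" (3x3) and "t" (3): a world point X has camera coordinates R X + t. Camera axes: x right, y down, z forward; pixel columns grow to the right and rows downward; lengths in m; the calibration is good to about 2 mm. A picture is of the moment at which its call begins. camera_params takes no time and is no camera call.
- env.hand_in(): hands the job in, once; it reports no verdict.
The state is a dict: "clock": time; "q": joint angles; "qd": joint speeds; "tau": joint torques, N m; "ee_pos": TCP position; "ee_rot": TCP orientation; "contact_force": force on the tool from outside, world axes, zero at the start; "torque": the same for the moment, N m; "width": finger opening in m.
Only numpy, scipy, OpenCV 4.12 (cv2) and the standard library are available. Lean on these libraries where they do the work, as an engineer would, in place of code of your own. Each camera call takes 0.05 s, during which the arm holds its last target.

## Working session

There is one attempt and no reset: what is moved stays moved. The work goes in short steps, Python scripts to look and compute and a shell command to move; the robot and the scene stay as the last step left them, time stands still between calls to the robot, and variables do not carry over. Pictures are saved under pics/ and viewed, and the job is handed in when it is done.

```bash
mkdir -p pics; ls
python3 - <<'E'
from plant import observe, imaging, env
import cv2
s=observe(); print({k:(v if not hasattr(v,'round') else v) for k,v in s.items()})
for n in("scene","top"):
    im=imaging.capture(n); cv2.imwrite(f'pics/{n}0.png',im[:,:,::-1])
    p=imaging.camera_params(n); print(n,p)
E
```

```text
pics
{'clock': 0.0, 'q': array([ 1.14801786e+00,  2.76571866e-01,  1.50606200e+00, -1.75759040e-05,
        1.36066300e+00, -1.20966252e-01]), 'qd': array([-6.62056422e-05, -1.89199212e-03, -7.82828481e-04,  1.33418610e-04,
        1.34973851e-03, -4.06899904e-04]), 'tau': array([ 2.16255489e-04, -4.04592133e+01, -2.37224150e+01,  6.98849908e-02,
        3.45053547e-02, -1.35718783e-04]), 'ee_pos': array([0.17069506, 0.54852873, 0.20464625]), 'ee_rot': array([ 0.69965267, -0.10645682,  0.10614492, -0.69848861]), 'contact_force': array([ 1.11097029,  0.30160301, -0.67401643]), 'torque': array([ 0.01271651, -0.002033  ,  0.0064548 ]), 'width': 0.09393319138669494}
scene {'mtx': array([[458.16746361,   0.        , 318.83609774],
       [  0.        , 458.16746361, 246.45247173],
       [  0.        ,   0.        ,   1.        ]]), 'D': array([-0.05100087,  0.        ,  0.        ,  0.        ,  0.        ]), 'R': array([[-4.16321510e-01,  9.09217453e-01, -1.56714713e-04],
       [ 5.71917174e-01,  2.61741111e-01, -7.77433172e-01],
       [-7.06814789e-01, -3.23751780e-01, -6.28965531e-01]]), 't': array([ 0.19374052, -0.23365933,  1.34442626])}
top {'mtx': array([[457.95064778,   0.        , 316.95078246],
       [  0.        , 457.95064778, 243.17305208],
       [  0.        ,   0.        ,   1.        ]]), 'D': array([0.01700727, 0.        , 0.        , 0.        , 0.        ]), 'R': array([[-0.10773926, -0.9941728 , -0.00356447],
       [-0.97231441,  0.10611689, -0.20819197],
       [ 0.20735704, -0.01896466, -0.97808149]]), 't': array([0.0451756 , 0.46503142, 1.0285113 ])}
```

View pics/scene0.png

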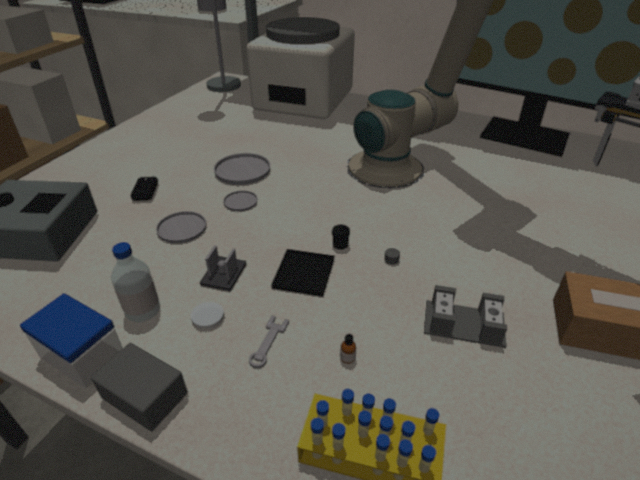

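View pics/top0.png

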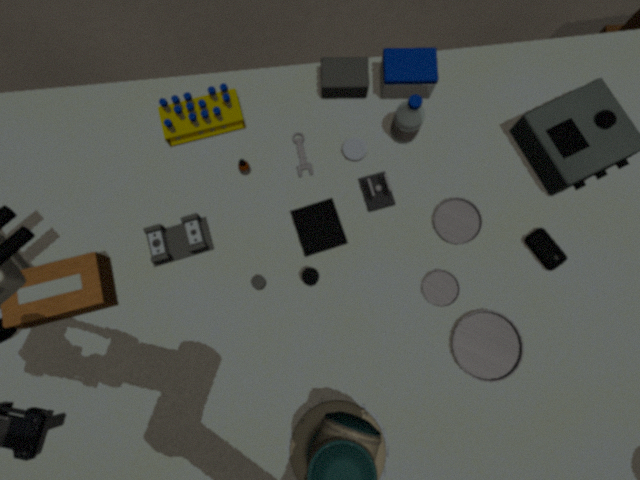

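The overhead shot shows the rack at about (180,238), gauge (377,191), tray (319,227), and three dishes at (457,221), (440,288) and (486,345). I'll enlarge these to measure them.

```bash
cat > h.py <<'E'
import numpy as np, cv2, json
from plant import observe, imaging, env
def P(n):
    p=imaging.camera_params(n); return [np.array(p[k],float) for k in("mtx","D","R","t")]
def back(n,uv,z):
    K,D,R,t=P(n); q=cv2.undistortPoints(np.array(uv,float).reshape(-1,1,2),K,D)[:,0]
    d=np.c_[q,np.ones(len(q))]@R; c=-R.T@t
    return c+d*((z-c[2])/d[:,2])[:,None]
def proj(n,X):
    K,D,R,t=P(n); return cv2.projectPoints(np.array(X,float).reshape(-1,3),cv2.Rodrigues(R)[0],t,K,D)[0][:,0]
def crop(src,dst,x,y,w,h,k):
    im=cv2.imread(src)[y:y+h,x:x+w]; cv2.imwrite(dst,cv2.resize(im,None,fx=k,fy=k,interpolation=cv2.INTER_CUBIC))
def brighten(f):
    im=cv2.imread(f); cv2.imwrite(f,cv2.convertScaleAbs(im,alpha=1.6))
E
python3 - <<'E'
from h import *
crop('pics/top0.png','pics/t_rack.png',135,200,90,75,8)
crop('pics/top0.png','pics/t_mid.png',280,160,120,100,6)
crop('pics/top0.png','pics/t_dish.png',400,180,133,110,5)
crop('pics/scene0.png','pics/s_rack.png',415,280,100,70,8)
crop('pics/scene0.png','pics/s_mid.png',195,235,150,70,5)
for f in ('t_rack','t_mid','t_dish','s_rack','s_mid'): brighten(f'pics/{f}.png')
E
```

```text
(no output)
```

View pics/t_rack.png

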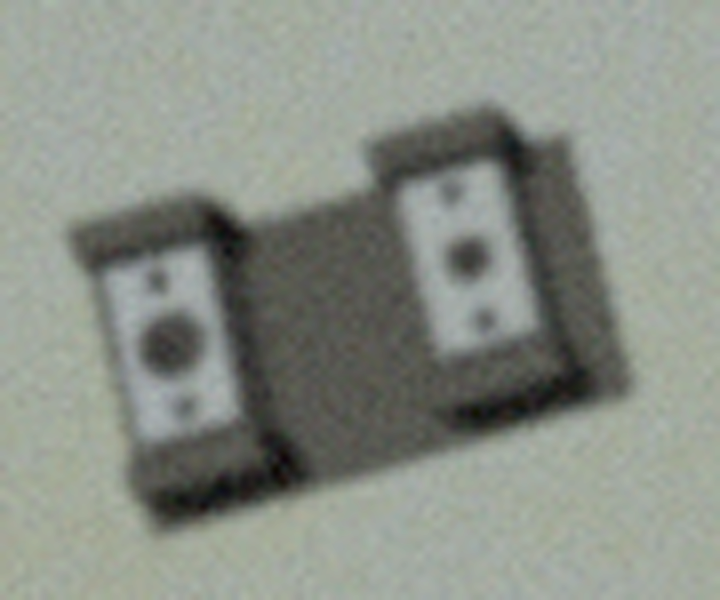

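View pics/t_mid.png

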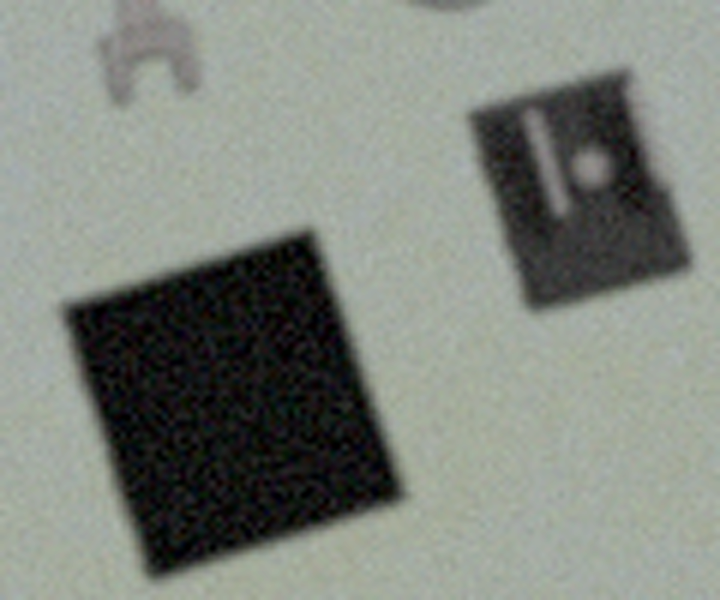

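View pics/t_dish.png

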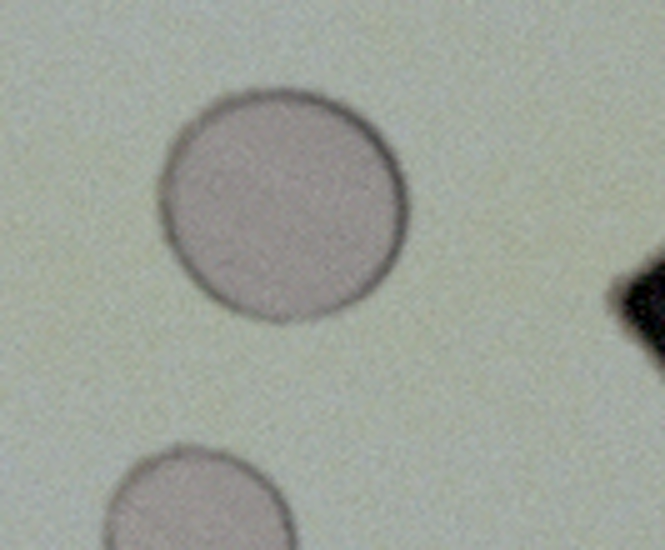

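View pics/s_rack.png

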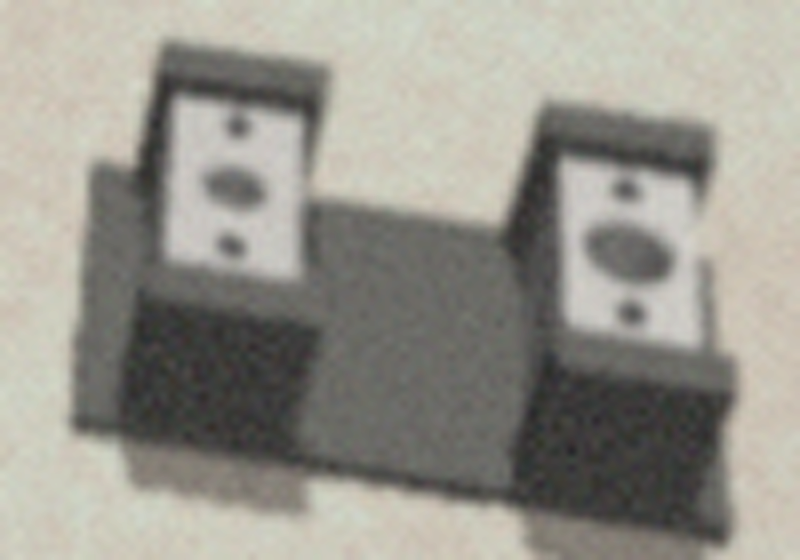

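View pics/s_mid.png

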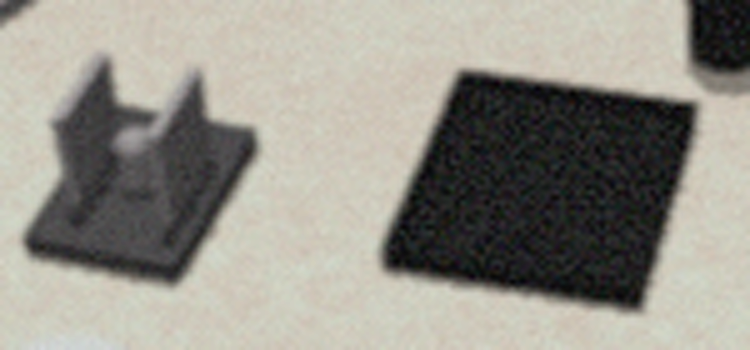

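```bash
cat > m.py <<'E'
from h import *
def U(pts,x,y,k): return (np.array(pts,float)+.5)/k-.5+[x,y]
np.set_printoptions(precision=4,suppress=True)
def rep(name,n,pts,o,z):
    X=back(n,U(pts,*o),z); print(name,n,'mean',X.mean(0)[:2])
    if len(X)==4:
        e=np.roll(X,-1,0)-X; L=np.linalg.norm(e,axis=1); print('  edges',L,'dir',np.degrees(np.arctan2(e[:,1],e[:,0])))
    return X
T=(135,200,8);M=(280,160,6);Dd=(400,180,5);S=(415,280,8);SM=(195,235,5)
rep('big','top',[(103,268),(213,240),(243,422),(137,445)],T,.046); rep('bigbore','top',[(173,345)],T,.046)
rep('small','top',[(400,188),(500,160),(540,330),(440,352)],T,.046); rep('smallbore','top',[(468,258)],T,.046)
rep('small','scene',[(172,95),(305,108),(302,278),(165,262)],S,.046);rep('smallbore','scene',[(235,188)],S,.046)
rep('big','scene',[(560,157),(697,172),(702,345),(568,328)],S,.046);rep('bigbore','scene',[(628,252)],S,.046)
rep('gauge','top',[(470,115),(630,72),(690,265),(530,308)],M,.012)
rep('pin','top',[(592,170)],M,.037);rep('pin','scene',[(133,142)],SM,.037)
rep('tray','top',[(65,308),(312,232),(403,493),(150,575)],M,.012)
rep('tray','scene',[(462,72),(697,103),(640,300),(383,258)],SM,.012)
rep('dish','top',[(285,206)],Dd,.012)
X=rep('dishdiam','top',[(160,206),(410,206),(285,88),(285,325)],Dd,.012); print(np.linalg.norm(X[0]-X[1]),np.linalg.norm(X[2]-X[3]))
rep('dish','scene',[(181.5,226.5)],(0,0,1),.012)
for nm,uv,z in (('vial',(244,167),.03),('cap',(259,282),.022),('can',(310,276),.045),('petri',(354,149),.014),('media',(407,120),.1)):
    print(nm,back('top',[uv],z)[0][:2])
E
python3 m.py
```

```text
big top mean [0.5106 0.371 ]
  edges [0.033  0.0564 0.0313 0.0551] dir [ -81.2305 -173.2073   96.4417    8.5698]
bigbore top mean [0.5101 0.3713]
small top mean [0.5273 0.2831]
  edges [0.0305 0.0539 0.0298 0.052 ] dir [ -79.8005 -170.4617   96.6278   10.2952]
smallbore top mean [0.5271 0.2837]
small scene mean [0.5242 0.2845]
  edges [0.0315 0.0562 0.0308 0.0555] dir [ 106.304    11.2078  -74.9192 -168.1951]
smallbore scene mean [0.5257 0.2846]
big scene mean [0.507  0.3728]
  edges [0.0317 0.056  0.0295 0.0552] dir [ 105.2884    8.5633  -75.8019 -169.1883]
bigbore scene mean [0.5085 0.3722]
gauge top mean [ 0.5909 -0.1673]
  edges [0.07   0.0872 0.0689 0.0869] dir [ -80.548  -171.4259   99.2455    9.2701]
pin top mean [ 0.5906 -0.1691]
pin scene mean [ 0.5947 -0.1649]
tray top mean [ 0.5167 -0.014 ]
  edges [0.1071 0.1165 0.108  0.1174] dir [ -78.4678 -168.0689  102.0481   11.4918]
tray scene mean [ 0.5185 -0.0108]
  edges [0.1073 0.1253 0.1077 0.1229] dir [ 102.9552   12.6398  -78.3479 -167.5487]
dish top mean [ 0.4937 -0.3529]
dishdiam top mean [ 0.4939 -0.3529]
  edges [0.1222 0.0834 0.1204 0.0829] dir [-96.2689  37.1913 170.2197  37.6538]
0.12219110879893545 0.120413099111631
dish scene mean [ 0.4999 -0.3472]
vial [0.6831 0.1535]
cap [0.3943 0.1408]
can [0.3922 0.019 ]
petri [ 0.7075 -0.1259]
media [ 0.7298 -0.2485]
```

Run:
```python
from h import *
from scipy.spatial.transform import Rotation as R
np.set_printoptions(precision=4,suppress=True)
s=observe(); M=R.from_quat(s['ee_rot']).as_matrix(); print(M, s['ee_pos'])
z=M[:,2]; print('jaw yaw',np.degrees(np.arctan2(z[1],z[0])),'q1',np.degrees(s['q'][0]),'q6',np.degrees(s['q'][5]))
crop('pics/top0.png','pics/t_box.png',0,200,130,140,5);crop('pics/scene0.png','pics/s_box.png',540,80,100,280,3)
```

```text
[[ 0.9548 -0.0007  0.2972]
 [-0.2972 -0.0014  0.9548]
 [-0.0002 -1.     -0.0016]] [0.1707 0.5486 0.2047]
jaw yaw 72.70761423484694 q1 65.77598522854602 q6 -6.931782882410568
```

View pics/s_box.png

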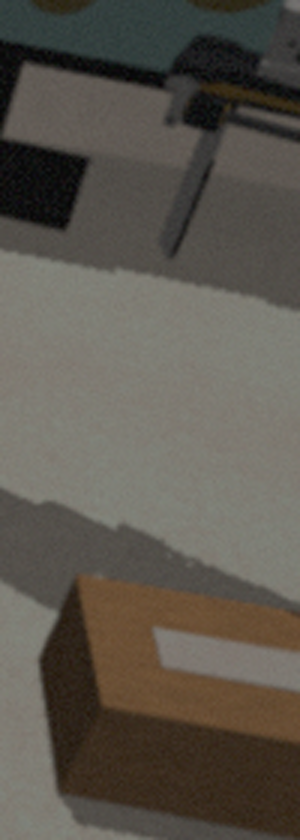

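Run:
```python
from h import *
np.set_printoptions(precision=4,suppress=True)
for a,b in (((103,705),(62,795)),((80,578),(42,660))):
    t=np.array(a)/3+[540,80];u=np.array(b)/3+[540,80]
    X=back('scene',[u],0)[0]; print(X)
    for z in (.05,.07,.09,.11): print(z,proj('scene',[X+[0,0,z]])[0],t)
```

```text
[0.4956 0.5045 0.    ]
0.05 [570.0822 326.9491] [574.3333 315.    ]
0.07 [574.0407 319.3241] [574.3333 315.    ]
0.09 [578.1157 311.4523] [574.3333 315.    ]
0.11 [582.3117 303.3225] [574.3333 315.    ]
[0.3767 0.4868 0.    ]
0.05 [562.1661 282.1335] [566.6667 272.6667]
0.07 [565.5791 274.6327] [566.6667 272.6667]
0.09 [569.0801 266.9177] [566.6667 272.6667]
0.11 [572.6721 258.98  ] [566.6667 272.6667]
```

```bash
cat > g.py <<'E'
import sys
from h import *
from scipy.spatial.transform import Rotation as R
np.set_printoptions(precision=4,suppress=True)
def state():
    s=observe(); M=R.from_quat(s['ee_rot']).as_matrix(); z=M[:,2]
    print('t',round(s['clock'],2),'tcp',s['ee_pos'],'yaw',round(np.degrees(np.arctan2(z[1],z[0])),2),'F',s['contact_force'],'w',round(s['width'],4),'down',M[:,1])
    return s,M
def go(x,y,z,yaw):
    s,M=state(); a=np.radians(yaw); zz=np.array([np.cos(a),np.sin(a),0]); yy=np.array([0,0,-1.]); T=np.c_[np.cross(yy,zz),yy,zz]
    print('shift mm',1000*M.T@(np.array([x,y,z])-s['ee_pos']),'turn',R.from_matrix(M.T@T).as_rotvec(degrees=True))
if __name__=='__main__':
    a=[float(v) for v in sys.argv[1:]]
    go(*a) if len(a)==4 else state()
E
python3 g.py .5261 .284 .12 100.3
```

```text
t 0.1 tcp [0.1707 0.5486 0.2047] yaw 72.71 F [0.0373 1.2502 0.479 ] w 0.0939 down [-0.0007 -0.0014 -1.    ]
shift mm [ 417.9903   84.8649 -146.8323] turn [  0.0858 -27.5924  -0.0333]
```

```bash
python3 -m crank '[[[0.2,0,-0.07],[0,-14,0]],[[0.418,0.04,-0.147],[0.1,-27.6,0]],[[0.418,0.04,-0.147],[0.1,-27.6,0]],[[0.418,0.04,-0.147],[0.1,-27.6,0]],[[0.418,0.04,-0.147],[0.1,-27.6,0]],[[0.418,0.04,-0.147],[0.1,-27.6,0]],[[0.418,0.04,-0.147],[0.1,-27.6,0]],[[0.418,0.04,-0.147],[0.1,-27.6,0]],[[0.418,0.04,-0.147],[0.1,-27.6,0]],[[0.418,0.04,-0.147],[0.1,-27.6,0]],[[0.418,0.085,-0.147],[0.1,-27.6,0]],[[0.418,0.085,-0.147],[0.1,-27.6,0]],[[0.418,0.085,-0.147],[0.1,-27.6,0]]]' 1
python3 g.py .5261 .284 .014 100.3
python3 - <<'E'
from h import *
im=imaging.capture('scene')[:,:,::-1][190:360,380:560]
cv2.imwrite('pics/s1.png',cv2.convertScaleAbs(cv2.resize(im,None,fx=4,fy=4,interpolation=cv2.INTER_CUBIC)[:600],alpha=1.6))
E
```

```text
clock: 1.4
ee_pos: [0.5249, 0.2846, 0.1199]
ee_rot: [-0.704, -0.063, 0.065, 0.705]
contact_force: [-0.4, -0.2, 0.4]
width: 0.0941
t 1.4 tcp [0.5249 0.2846 0.1199] yaw 100.34 F [-0.3761 -0.1753  0.3927] w 0.0941 down [-0.0029  0.0009 -1.    ]
shift mm [  1.3562 105.9406  -0.9571] turn [-0.0827  0.0401 -0.1566]
```

View pics/s1.png

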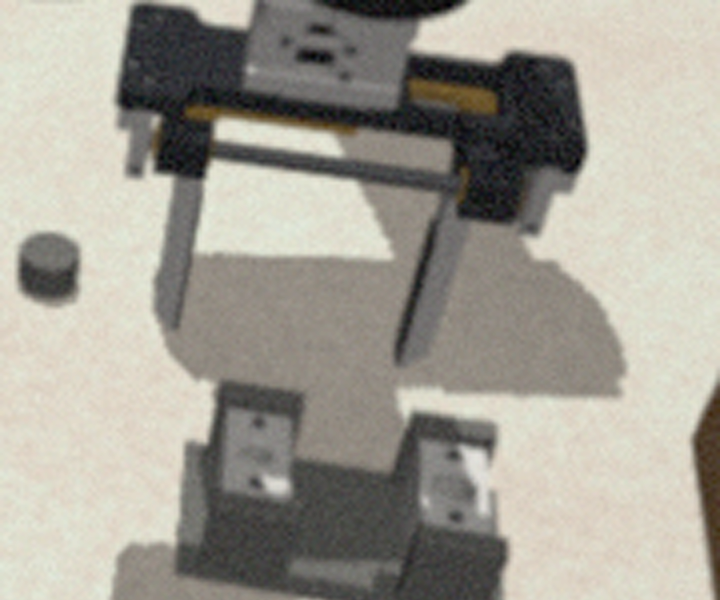

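The gripper is above the right-hand (small-bore) collar, with its jaws across the collar's width. I'll descend and grip.

```bash
python3 -m crank '[[[0.001,0.03,-0.001],[0,0,0]],[[0.001,0.06,-0.001],[0,0,0]],[[0.001,0.09,-0.001],[0,0,0]],[[0.001,0.102,-0.001],[0,0,0]],[[0.001,0.106,-0.001],[0,0,0]],[[0.001,0.106,-0.001],[0,0,0]]]' 1
python3 -m crank '[[[0,0,0],[0,0,0]],[[0,0,0],[0,0,0]],[[0,0,0],[0,0,0]],[[0,0,0],[0,0,0]],[[0,0,0],[0,0,0]],[[0,0,0],[0,0,0]],[[0,0,0],[0,0,0]]]' 0
python3 g.py
```

```text
clock: 2.05
ee_pos: [0.5283, 0.2846, 0.0156]
ee_rot: [-0.703, -0.065, 0.063, 0.705]
contact_force: [-0.2, -1.0, -0.2]
width: 0.0941
clock: 2.75
ee_pos: [0.5275, 0.2838, 0.0145]
ee_rot: [-0.704, -0.064, 0.063, 0.705]
contact_force: [-0.5, 0.1, 0.5]
width: 0.0413
t 2.75 tcp [0.5275 0.2838 0.0145] yaw 100.31 F [-0.4529  0.0808  0.4782] w 0.0413 down [ 0.      0.0018 -1.    ]
```

```bash
python3 -m crank '[[[0,0,0],[0,0,0]],[[0,0,0],[0,0,0]],[[0,0,0],[0,0,0]],[[0,0,0],[0,0,0]]]' 0
python3 g.py .52 .20 .10 100.3
```

```text
clock: 3.15
ee_pos: [0.5276, 0.284, 0.0145]
ee_rot: [-0.704, -0.064, 0.063, 0.705]
contact_force: [-0.1, 1.1, 0.6]
width: 0.0296
t 3.15 tcp [0.5276 0.284  0.0145] yaw 100.3 F [-0.0664  1.0819  0.5811] w 0.0296 down [ 0.0002  0.002  -1.    ]
shift mm [-22.4089 -85.7079 -81.0863] turn [-0.1126  0.0037  0.0314]
```

```bash
python3 -m crank '[[[0,-0.02,0],[0,0,0]],[[0,-0.05,0],[0,0,0]],[[0,-0.08,0],[0,0,0]],[[0,-0.08,0],[0,0,0]]]'
python3 g.py .52 .15 .05 99.2; python3 g.py .52 .15 .0095 99.2
```

```text
clock: 3.55
ee_pos: [0.5303, 0.2847, 0.0983]
ee_rot: [-0.703, -0.066, 0.061, 0.706]
contact_force: [0.5, 0.2, -1.5]
width: 0.0297
t 3.55 tcp [0.5303 0.2847 0.0983] yaw 100.32 F [ 0.4871  0.2024 -1.525 ] w 0.0297 down [ 0.0077  0.0046 -1.    ]
shift mm [ -34.6582   47.5806 -130.8499] turn [-0.1835  1.1161  0.4791]
t 3.55 tcp [0.5303 0.2847 0.0983] yaw 100.32 F [ 0.4871  0.2024 -1.525 ] w 0.0297 down [ 0.0077  0.0046 -1.    ]
shift mm [ -34.9981   88.079  -130.9763] turn [-0.1835  1.1161  0.4791]
```

```bash
python3 -m crank '[[[-0.008,0,-0.035],[0,0.4,0]],[[-0.017,0,-0.07],[0,1.1,0]],[[-0.025,0.01,-0.105],[0,1.1,0]],[[-0.0315,0.03,-0.1305],[0,1.1,0]],[[-0.0315,0.05,-0.1305],[0,1.1,0]],[[-0.0315,0.07,-0.1305],[0,1.1,0]],[[-0.0315,0.07,-0.1305],[0,1.1,0]],[[-0.0315,0.07,-0.1305],[0,1.1,0]],[[-0.0315,0.07,-0.1305],[0,1.1,0]]]'
python3 g.py .52 .15 .0088 99.2
```

```text
clock: 4.45
ee_pos: [0.5204, 0.15, 0.0247]
ee_rot: [-0.704, -0.057, 0.056, 0.705]
contact_force: [0.4, -0.0, -1.4]
width: 0.0299
t 4.45 tcp [0.5204 0.15   0.0247] yaw 99.23 F [ 0.3986 -0.033  -1.4203] w 0.0299 down [ 0.0011  0.0019 -1.    ]
shift mm [-0.4096 15.8602  0.0016] turn [-0.0979  0.0329  0.0776]
```

Now set it down slowly, then open.

```bash
python3 -m crank '[[[0,0.006,0],[0,0,0]],[[0,0.011,0],[0,0,0]],[[0,0.014,0],[0,0,0]],[[0,0.0155,0],[0,0,0]],[[0,0.0165,0],[0,0,0]],[[0,0.0165,0],[0,0,0]]]'
python3 g.py
```

```text
clock: 5.05
ee_pos: [0.5196, 0.1499, 0.0084]
ee_rot: [-0.704, -0.057, 0.057, 0.705]
contact_force: [-1.9, -0.2, 4.0]
width: 0.0296
t 5.05 tcp [0.5196 0.1499 0.0084] yaw 99.21 F [-1.8583 -0.2032  3.9525] w 0.0296 down [-0.0001  0.0018 -1.    ]
```

```bash
python3 -m crank '[[[0,0,0],[0,0,0]],[[0,0,0],[0,0,0]],[[0,0,0],[0,0,0]],[[0,-0.02,0],[0,0,0]],[[0,-0.05,0],[0,0,0]],[[0,-0.072,0],[0,0,0]],[[0,-0.072,0],[0,8,0]],[[0,-0.072,0],[0,90,0]],[[0,-0.072,0],[0,90,0]],[[0,-0.072,0],[0,90,0]],[[0,-0.072,0],[0,90,0]],[[0,-0.072,0],[0,90,0]],[[0,-0.072,0],[0,90,0]],[[0,-0.072,0],[0,90,0]],[[0,-0.072,0],[0,90,0]],[[0,-0.072,0],[0,90,0]],[[0,-0.072,0],[0,90,0]],[[0,-0.072,0],[0,90,0]],[[0,-0.072,0],[0,90,0]]]' 1
python3 g.py .5196 .1499 .006 9.2
python3 - <<'E'
from h import *
for n in('scene','top'): cv2.imwrite(f'pics/{n}2.png',imaging.capture(n)[:,:,::-1])
print(proj('top',[[.52,.15,.04]]),proj('scene',[[.52,.15,.04]]))
crop('pics/top2.png','pics/a.png',220,150,130,100,5);brighten('pics/a.png')
crop('pics/scene2.png','pics/b.png',310,200,130,110,5);brighten('pics/b.png')
E
```

```text
clock: 6.95
ee_pos: [0.5199, 0.1497, 0.0796]
ee_rot: [-0.538, 0.458, -0.457, 0.539]
contact_force: [-1.0, -0.1, -0.7]
width: 0.0942
t 6.95 tcp [0.5199 0.1497 0.0796] yaw 9.31 F [-1.0206 -0.0911 -0.6938] w 0.0942 down [ 0.      0.0018 -1.    ]
shift mm [-0.1504 73.6382 -0.2351] turn [-0.0178  0.1089 -0.1014]
[[249.92251849 229.36604617]] [[376.4144861  282.88634299]]
```

View pics/a.png

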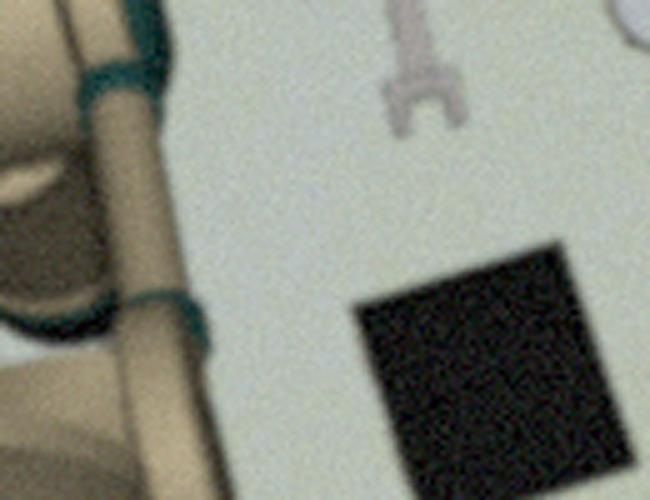

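View pics/b.png

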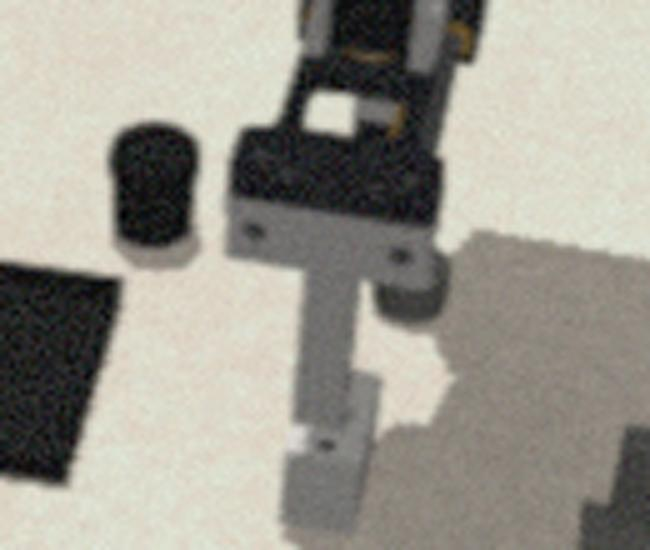

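```bash
python3 -m crank '[[[-0.04,-0.03,0.006],[0,0,0]],[[-0.08,-0.04,0.012],[0,0,0]],[[-0.12,-0.04,0.018],[0,0,0]],[[-0.148,-0.04,0.024],[0,0,0]]]'
python3 - <<'E'
from h import *
for n in('scene','top'): cv2.imwrite(f'pics/{n}3.png',imaging.capture(n)[:,:,::-1])
crop('pics/top3.png','pics/a.png',215,195,70,70,8);brighten('pics/a.png')
crop('pics/scene3.png','pics/b.png',341,250,70,70,8);brighten('pics/b.png')
E
```

```text
clock: 7.45
ee_pos: [0.5199, 0.302, 0.1207]
ee_rot: [-0.538, 0.458, -0.457, 0.54]
contact_force: [0.2, -0.1, -0.4]
width: 0.0935
```

View pics/a.png

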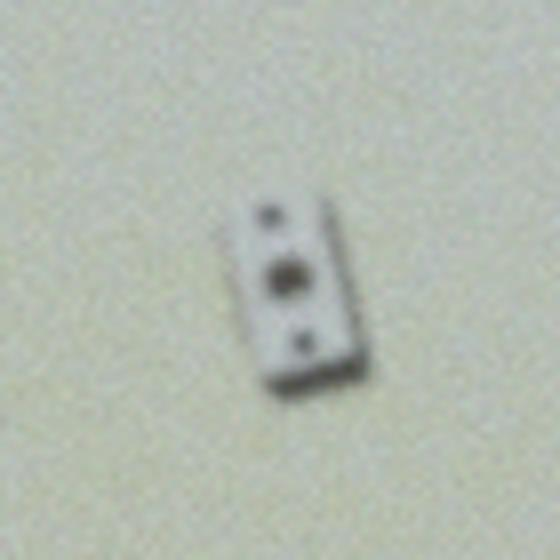

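View pics/b.png

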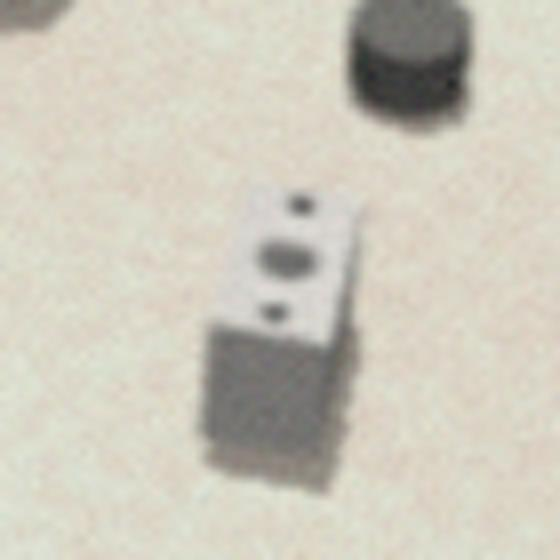

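```bash
python3 - <<'E'
from m import *
print('----')
for z in (.04,):
    print(back('top',U([(270,215),(304,343),(289,279)],215,195,8),z))
    print(back('scene',U([(302,205),(275,313),(288,260)],341,250,8),z))
E
python3 g.py .5196 .1499 .08 9.2
```

```text
big top mean [0.5106 0.371 ]
  edges [0.033  0.0564 0.0313 0.0551] dir [ -81.2305 -173.2073   96.4417    8.5698]
bigbore top mean [0.5101 0.3713]
small top mean [0.5273 0.2831]
  edges [0.0305 0.0539 0.0298 0.052 ] dir [ -79.8005 -170.4617   96.6278   10.2952]
smallbore top mean [0.5271 0.2837]
small scene mean [0.5242 0.2845]
  edges [0.0315 0.0562 0.0308 0.0555] dir [ 106.304    11.2078  -74.9192 -168.1951]
smallbore scene mean [0.5257 0.2846]
big scene mean [0.507  0.3728]
  edges [0.0317 0.056  0.0295 0.0552] dir [ 105.2884    8.5633  -75.8019 -169.1883]
bigbore scene mean [0.5085 0.3722]
gauge top mean [ 0.5909 -0.1673]
  edges [0.07   0.0872 0.0689 0.0869] dir [ -80.548  -171.4259   99.2455    9.2701]
pin top mean [ 0.5906 -0.1691]
pin scene mean [ 0.5947 -0.1649]
tray top mean [ 0.5167 -0.014 ]
  edges [0.1071 0.1165 0.108  0.1174] dir [ -78.4678 -168.0689  102.0481   11.4918]
tray scene mean [ 0.5185 -0.0108]
  edges [0.1073 0.1253 0.1077 0.1229] dir [ 102.9552   12.6398  -78.3479 -167.5487]
dish top mean [ 0.4937 -0.3529]
dishdiam top mean [ 0.4939 -0.3529]
  edges [0.1222 0.0834 0.1204 0.0829] dir [-96.2689  37.1913 170.2197  37.6538]
0.12219110879893545 0.120413099111631
dish scene mean [ 0.4999 -0.3472]
vial [0.6831 0.1535]
cap [0.3943 0.1408]
can [0.3922 0.019 ]
petri [ 0.7075 -0.1259]
media [ 0.7298 -0.2485]
----
[[0.5399 0.1523 0.04  ]
 [0.4996 0.1453 0.04  ]
 [0.5196 0.1482 0.04  ]]
[[0.4971 0.1461 0.04  ]
 [0.5367 0.1527 0.04  ]
 [0.5176 0.1495 0.04  ]]
t 7.55 tcp [0.52   0.3032 0.12  ] yaw 9.46 F [-0.3755 -0.6348  1.0007] w 0.0938 down [ 0.0012  0.0038 -1.    ]
shift mm [151.2404  39.4562 -25.6599] turn [-0.101   0.2613 -0.2035]
```

```bash
python3 -m crank '[[[0.04,0,-0.006],[0,0,0]],[[0.08,0,-0.012],[0,0,0]],[[0.12,0.02,-0.018],[0,0,0]],[[0.148,0.04,-0.024],[0,0,0]],[[0.148,0.04,-0.024],[0,0,0]],[[0.148,0.04,-0.024],[0,0,0]]]'
python3 g.py .519 .1498 .007 9.3
```

```text
clock: 8.15
ee_pos: [0.5197, 0.1489, 0.0797]
ee_rot: [-0.538, 0.459, -0.458, 0.538]
contact_force: [1.4, -0.6, 0.1]
width: 0.094
t 8.15 tcp [0.5197 0.1489 0.0797] yaw 9.1 F [ 1.4195 -0.5986  0.0895] w 0.094 down [-0.0006  0.0021 -1.    ]
shift mm [-0.8628 72.6689 -0.5126] turn [ 0.0163 -0.2047 -0.1236]
```

```bash
python3 -m crank '[[[0,0.025,-0.0005],[0,0,0]],[[0,0.05,-0.0005],[0,0,0]],[[0,0.068,-0.0005],[0,0,0]],[[0,0.073,-0.0005],[0,0,0]],[[0,0.073,-0.0005],[0,0,0]]]'
python3 g.py
python3 -m crank '[[[0,0,0],[0,0,0]],[[0,0,0],[0,0,0]],[[0,0,0],[0,0,0]],[[0,0,0],[0,0,0]],[[0,0,0],[0,0,0]],[[0,0,0],[0,0,0]],[[0,0,0],[0,0,0]]]' 0
python3 g.py
```

```text
clock: 8.65
ee_pos: [0.5197, 0.1507, 0.0068]
ee_rot: [-0.538, 0.458, -0.457, 0.539]
contact_force: [-0.3, -0.5, 0.2]
width: 0.0939
t 8.65 tcp [0.5197 0.1507 0.0068] yaw 9.28 F [-0.3048 -0.5484  0.2391] w 0.0939 down [ 0.0002  0.002  -1.    ]
clock: 9.35
ee_pos: [0.5191, 0.1497, 0.0069]
ee_rot: [-0.538, 0.459, -0.458, 0.539]
contact_force: [-1.5, 0.0, 2.2]
width: 0.0538
t 9.35 tcp [0.5191 0.1497 0.0069] yaw 9.2 F [-1.534   0.0322  2.2452] w 0.0538 down [-0.0005  0.0017 -1.    ]
```

```bash
python3 -m crank '[[[0,-0.02,0],[0,0,0]],[[0,-0.05,0],[0,0,0]],[[0.03,-0.08,0.002],[0,0,0]],[[0.065,-0.09,0.004],[0,0,0]],[[0.1,-0.09,0.007],[0,0,0]],[[0.14,-0.09,0.01],[0,0,0]],[[0.18,-0.09,0.012],[0,0,0]],[[0.22,-0.09,0.015],[0,0,0]],[[0.26,-0.09,0.018],[0,0,0]],[[0.295,-0.09,0.02],[0,0,0]],[[0.315,-0.085,0.022],[0,0,0]],[[0.3244,-0.08,0.022],[0,0,0]],[[0.3244,-0.08,0.022],[0,0,0]],[[0.3244,-0.08,0.022],[0,0,0]],[[0.3244,-0.08,0.022],[0,0,0]]]'
python3 g.py .5926 -.167 .087 9.2
python3 - <<'E'
from h import *
for n in('scene','top'): cv2.imwrite(f'pics/{n}4.png',imaging.capture(n)[:,:,::-1])
crop('pics/top4.png','pics/a.png',320,140,100,80,8);brighten('pics/a.png')
crop('pics/scene4.png','pics/b.png',185,220,80,75,8);brighten('pics/b.png')
E
```

```text
clock: 10.85
ee_pos: [0.5926, -0.1654, 0.0862]
ee_rot: [-0.538, 0.459, -0.457, 0.539]
contact_force: [0.6, -0.3, -0.8]
width: 0.0538
t 10.85 tcp [ 0.5926 -0.1654  0.0862] yaw 9.29 F [ 0.5664 -0.3399 -0.7796] w 0.0538 down [-0.0004  0.0026 -1.    ]
shift mm [ 1.6052 -0.8439 -0.3127] turn [ 0.      0.094  -0.1538]
```

View pics/b.png

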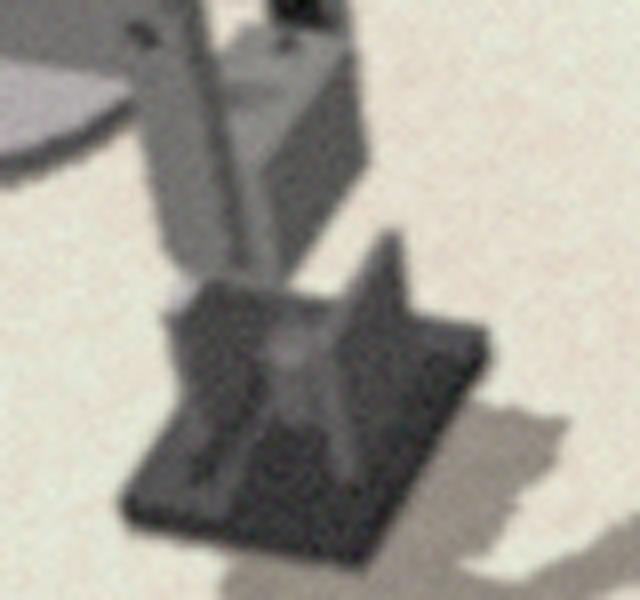

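View pics/a.png

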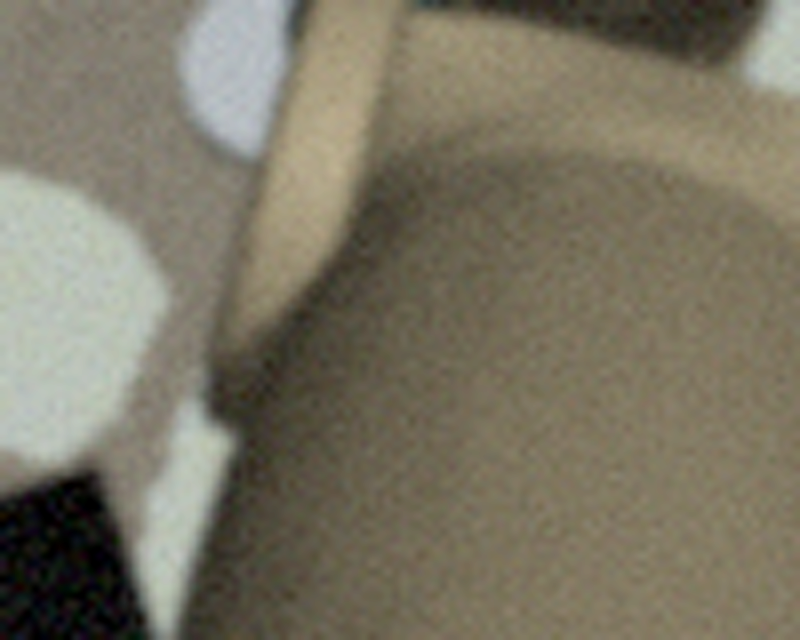

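```bash
cat > ov.py <<'E'
from h import *
def box(cx,cy,yaw,lx,ly,z0,z1,ox=0,oy=0):
    a=np.radians(yaw);c,s=np.cos(a),np.sin(a)
    p=[(x+ox,y+oy) for x,y in((lx/2,ly/2),(-lx/2,ly/2),(-lx/2,-ly/2),(lx/2,-ly/2))]
    return np.array([[cx+c*x-s*y,cy+s*x+c*y,z] for z in(z0,z1) for x,y in p])
ED=[(0,1),(1,2),(2,3),(3,0),(4,5),(5,6),(6,7),(7,4),(0,4),(1,5),(2,6),(3,7)]
def draw(src,dst,n,win,k,items,off=(0,0),ptsw=()):
    x,y,w,h=win; im=cv2.resize(cv2.convertScaleAbs(cv2.imread(src)[y:y+h,x:x+w],alpha=1.6),None,fx=k,fy=k,interpolation=cv2.INTER_CUBIC)
    f=lambda p:tuple(int(v) for v in ((p+np.array(off)-[x,y]+.5)*k-.5))
    for B,col in items:
        q=proj(n,B)
        if len(B)==8:
            for i,j in ED: cv2.line(im,f(q[i]),f(q[j]),col,1)
        else: cv2.polylines(im,[np.array([f(p) for p in q])],True,col,1)
    cv2.imwrite(dst,im)
def circ(cx,cy,z,r): 
    t=np.linspace(0,2*np.pi,40); return np.c_[cx+r*np.cos(t),cy+r*np.sin(t),0*t+z]
def gauge(x,y,a): return [(box(x,y,a,.09,.07,0,.012),(0,0,255)),(box(x,y,a,.046,.006,.012,.06,0,.021),(0,255,255)),(box(x,y,a,.046,.006,.012,.06,0,-.021),(0,255,255)),(circ(x,y,.037,.0055),(0,255,0)),(circ(x,y,.012,.0085),(0,255,0))]
E
python3 - <<'E'
from ov import *
draw('pics/scene4.png','pics/c.png','scene',(185,220,80,75),8,[(box(.5926,-.1656,9.25,.054,.03,.0793,.1193),(255,0,0))]+gauge(.5926,-.167,9.2))
draw('pics/top0.png','pics/d.png','top',(345,160,65,60),10,gauge(.5926,-.167,9.2))
E
```

View pics/c.png

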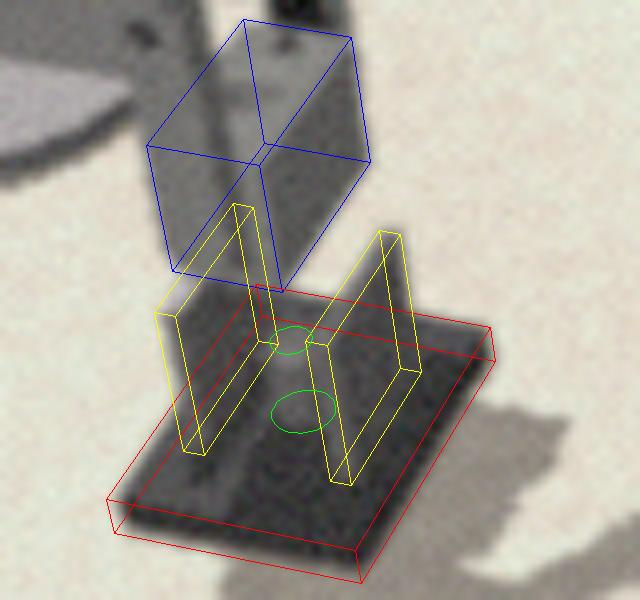

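View pics/d.png

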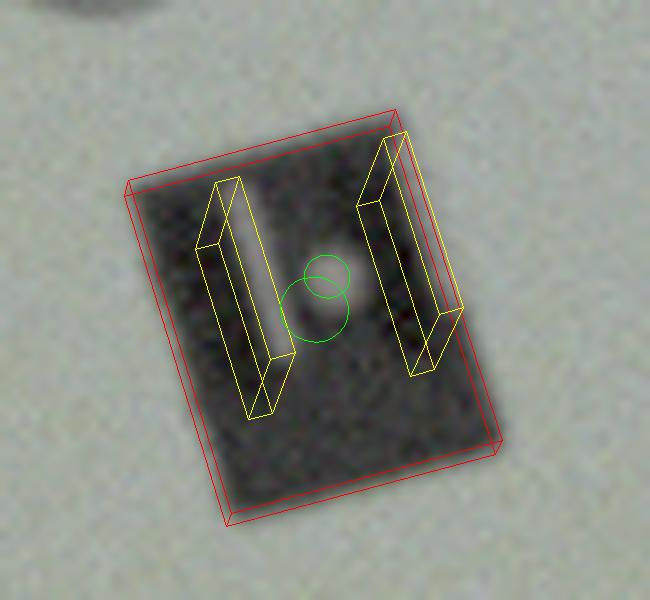

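Run:
```python
from ov import *
crop('pics/scene0.png','pics/c.png',195,240,55,52,12);brighten('pics/c.png')
draw('pics/scene0.png','pics/d.png','scene',(195,240,55,52),12,gauge(.5945,-.1655,9.2))
crop('pics/top0.png','pics/e.png',350,160,52,58,10);brighten('pics/e.png')
```

```text
(no output)
```

View pics/c.png

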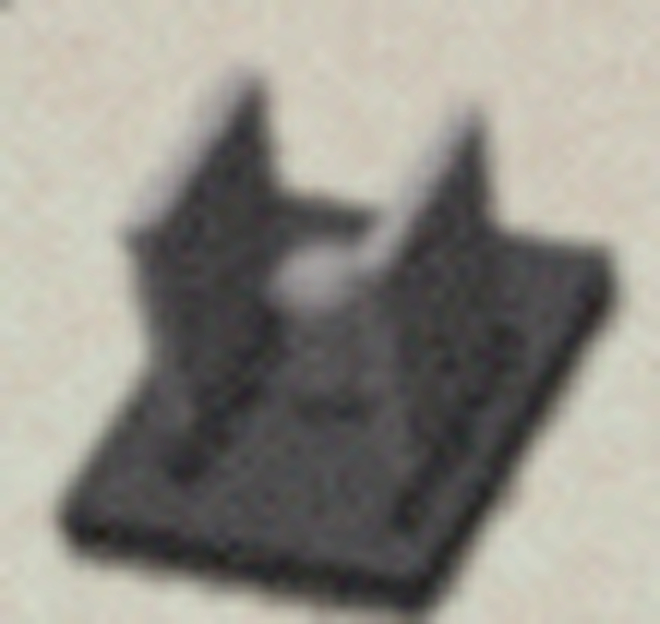

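View pics/d.png

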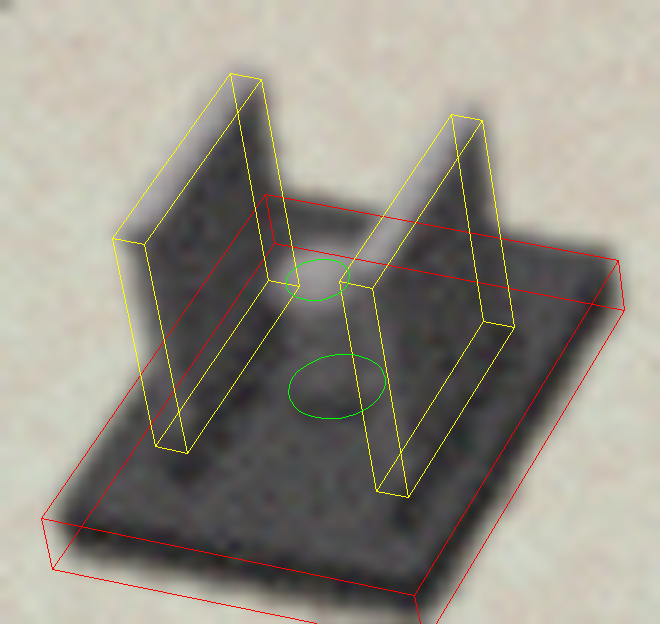

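View pics/e.png

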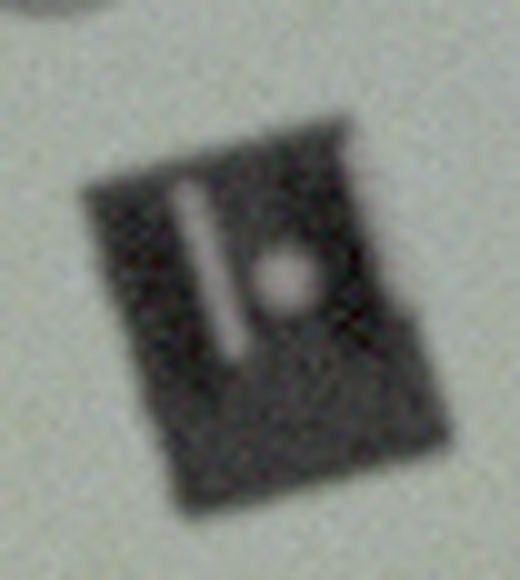

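```bash
cat > fit.py <<'E'
from ov import *
from scipy.optimize import least_squares
def U(p,x,y,k): return (np.array(p,float)+.5)/k-.5+[x,y]
S=[((320,278),(0,0,.036)),((128,235),(.023-0.0,.024,0.06)),((264,80),(-.023,.018,.06)),((483,112),(-.023,-.018,.06)),
((67,520),(.045,.035,.012)),((75,548),(.045,.035,0)),((415,612),(.045,-.035,0)),((612,250),(-.045,-.035,.012)),((612,300),(-.045,-.035,0))]
E
python3 - <<'E'
from fit import *
# find which corner is which: print projection of nominal local pts
def W(p,L):
    a=np.radians(p[2]);c,s=np.cos(a),np.sin(a);L=np.array(L);return np.c_[p[0]+c*L[:,0]-s*L[:,1],p[1]+s*L[:,0]+c*L[:,1],L[:,2]]
p0=[.5945,-.1655,9.2]
for sx in(1,-1):
  for sy in(1,-1): 
    L=[(sx*.045,sy*.035,.012)];print(sx,sy,(proj('scene',W(p0,L))-[195,240]+.5)*12-.5,(proj('top',W(p0,L))-[350,160]+.5)*10-.5)
E
```

```text
1 1 [[414.71533609 595.39709454]] [[ 71.99838084 173.56881171]]
1 -1 [[ 41.1830946  518.98185087]] [[338.89334389 103.11539719]]
-1 1 [[618.18772008 260.59235359]] [[174.89810605 506.37058892]]
-1 -1 [[265.75325415 194.46577125]] [[445.71578131 433.84230702]]
```

Run:
```python
from ov import *
from scipy.optimize import least_squares
np.set_printoptions(precision=4,suppress=True)
def U(p,x,y,k): return (np.array(p,float)+.5)/k-.5+[x,y]
def W(p,L):
    a=np.radians(p[2]);c,s=np.cos(a),np.sin(a);L=np.array(L);return np.c_[p[0]+c*L[:,0]-s*L[:,1],p[1]+s*L[:,0]+c*L[:,1],L[:,2]]
# scene: left cheek = -y, right cheek=+y ; near = +x
S=[((320,278),(0,0,.0355)),((130,235),(.023,-.024,.06)),((264,80),(-.023,-.018,.06)),((484,112),(-.023,.024,.06)),
((65,518),(.045,-.035,.012)),((75,548),(.045,-.035,0)),((415,612),(.045,.035,0)),((612,250),(-.045,.035,.012)),((612,300),(-.045,.035,0)),((280,192),(-.045,-.035,.012))]
T=[((185,182),(.023,.021,.06)),((237,355),(-.023,.021,.06)),((288,280),(0,0,.0355)),((86,186),(.045,.035,.012)),((350,116),(.045,-.035,.012)),((190,517),(-.045,.035,.012)),((452,445),(-.045,-.035,.012))]
s=U([a for a,_ in S],195,240,12);sl=[b for _,b in S];t=U([a for a,_ in T],350,160,10);tl=[b for _,b in T]
def rs(p): return (proj('scene',W(p,sl))-s)
def rt(p): return (proj('top',W(p,tl))-t)
f=lambda F:least_squares(F,[.593,-.167,9.2],x_scale=[.01,.01,1],loss='soft_l1',f_scale=.7)
r=f(lambda p:rs(p).ravel());print('scene',r.x);print(rs(r.x))
r=f(lambda p:rt(p).ravel());print('top',r.x);print(rt(r.x))
r=least_squares(lambda p:np.r_[rs(p).ravel(),(rt(p)+p[3:5]).ravel()],[.593,-.167,9.2,0,0],x_scale=[.01,.01,1,1,1],loss='soft_l1',f_scale=.7);print('joint',r.x)
# collar hover check in scene4: predicted vs read
```

```text
scene [ 0.5922 -0.1658 10.5863]
[[ 0.4272 -0.0006]
 [-0.7956 -0.197 ]
 [ 0.0012 -0.6022]
 [ 0.2569 -0.2134]
 [-1.1419 -0.2869]
 [-1.0203  1.3988]
 [ 1.8558  1.8759]
 [ 0.6349 -0.106 ]
 [ 1.1813 -0.1369]
 [-1.3164 -0.2786]]
top [ 0.5916 -0.1684  9.0175]
[[-0.1152  0.0567]
 [ 0.1836  0.4536]
 [-0.5472  0.2072]
 [-0.0787 -0.3138]
 [ 0.2454 -0.2846]
 [-0.274  -0.0742]
 [ 0.6444 -0.0501]]
joint [ 0.5922 -0.166   9.5418  0.9803  0.1506]
```

```bash
python3 g.py .592 -.1665 .05 9.2
```

```text
t 10.95 tcp [ 0.5929 -0.1657  0.0865] yaw 9.3 F [-0.3845 -0.9492 -0.9488] w 0.0541 down [ 0.0003  0.0021 -1.    ]
shift mm [ 0.684  36.4734 -1.0804] turn [-0.0369  0.0977 -0.1146]
```

```bash
python3 -m crank '[[[0.0007,0.01,-0.001],[0,0.1,0]],[[0.0007,0.02,-0.001],[0,0.1,0]],[[0.0007,0.027,-0.001],[0,0.1,0]],[[0.0007,0.033,-0.001],[0,0.1,0]],[[0.0007,0.037,-0.001],[0,0.1,0]],[[0.0007,0.037,-0.001],[0,0.1,0]],[[0.0007,0.037,-0.001],[0,0.1,0]]]'
python3 g.py .592 -.1665 .0439 9.2
python3 - <<'E'
from h import *
cv2.imwrite('pics/scene5.png',imaging.capture('scene')[:,:,::-1])
crop('pics/scene5.png','pics/b.png',190,225,65,65,9);brighten('pics/b.png')
E
```

```text
clock: 11.65
ee_pos: [0.5923, -0.168, 0.0492]
ee_rot: [-0.538, 0.459, -0.458, 0.539]
contact_force: [-0.7, 0.6, -1.1]
width: 0.0541
t 11.65 tcp [ 0.5923 -0.168   0.0492] yaw 9.1 F [-0.7269  0.6383 -1.11  ] w 0.0541 down [ 0.0003  0.0018 -1.    ]
shift mm [-1.492   5.2698 -0.0402] turn [-0.0307 -0.0965 -0.0999]
```

View pics/b.png

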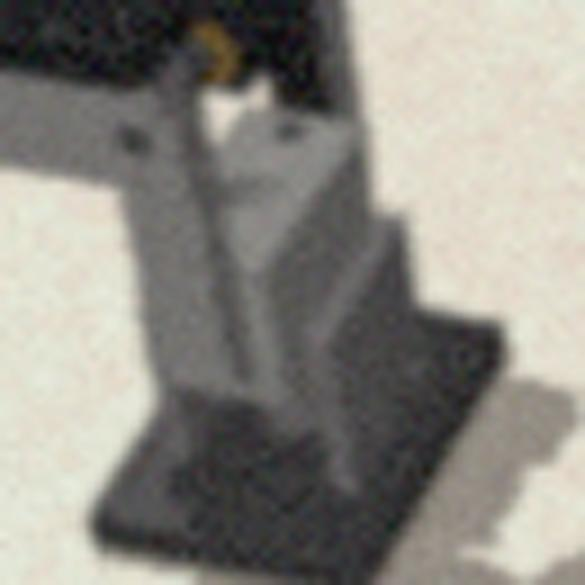

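```bash
python3 -m crank '[[[-0.0007,0.002,0],[0,0,0]],[[-0.0007,0.004,0],[0,0,0]],[[-0.0007,0.005,0],[0,0,0]],[[-0.0007,0.0055,0],[0,0,0]],[[-0.0007,0.0058,0],[0,0,0]],[[-0.0007,0.006,0],[0,0,0]]]'
python3 g.py .592 -.1665 .0439 9.2
```

```text
clock: 12.3
ee_pos: [0.592, -0.1672, 0.0433]
ee_rot: [-0.538, 0.459, -0.458, 0.539]
contact_force: [-0.7, 0.5, 0.0]
width: 0.054
t 12.3 tcp [ 0.592  -0.1672  0.0433] yaw 9.11 F [-0.7036  0.4501  0.0059] w 0.054 down [ 0.      0.0018 -1.    ]
shift mm [-0.69   -0.6175  0.1139] turn [-0.0189 -0.0893 -0.0997]
```

```bash
python3 -m crank '[[[-0.0003,0.0003,0],[0,0,0]],[[-0.0003,0.0006,0],[0,0,0]],[[-0.0003,0.0006,0],[0,0,0]]]'
python3 g.py
```

```text
clock: 12.6
ee_pos: [0.5921, -0.1671, 0.0431]
ee_rot: [-0.538, 0.459, -0.459, 0.539]
contact_force: [-0.9, -0.2, 2.3]
width: 0.0538
t 12.6 tcp [ 0.5921 -0.1671  0.0431] yaw 9.11 F [-0.8537 -0.2082  2.3329] w 0.0538 down [ 0.0005  0.0013 -1.    ]
```

```bash
python3 -m crank '[[[0,0.0004,0],[0,0,0]],[[0,0.0008,0],[0,0,0]],[[0,0.0008,0],[0,0,0]],[[0,0.0008,0],[0,0,0]]]'
python3 g.py
```

```text
clock: 13.0
ee_pos: [0.592, -0.1672, 0.0428]
ee_rot: [-0.538, 0.459, -0.459, 0.539]
contact_force: [-2.3, 0.1, 6.2]
width: 0.0537
t 13.0 tcp [ 0.592  -0.1672  0.0428] yaw 9.12 F [-2.3409  0.0878  6.2222] w 0.0537 down [ 0.0005  0.0011 -1.    ]
```

It stops on the pin top at about 7 N, with its underside about 36 mm up, so this collar does not fit. I'll lift it and take it to the dish.

```bash
python3 -m crank '[[[0,-0.015,0],[0,0,0]],[[0,-0.045,0],[0,0,0]],[[0.01,-0.06,-0.008],[0,0,0]],[[0.036,-0.06,-0.027],[0,0,0]],[[0.065,-0.055,-0.05],[0,0,0]],[[0.095,-0.04,-0.072],[0,0,0]],[[0.125,-0.02,-0.094],[0,0,0]],[[0.15,0.0,-0.112],[0,0,0]],[[0.166,0.01,-0.1247],[0,0,0]],[[0.166,0.018,-0.1247],[0,0,0]],[[0.166,0.018,-0.1247],[0,0,0]],[[0.166,0.018,-0.1247],[0,0,0]]]'
python3 g.py .4955 -.351 .0107 9.2
```

```text
clock: 14.2
ee_pos: [0.4955, -0.3499, 0.0235]
ee_rot: [-0.537, 0.459, -0.458, 0.539]
contact_force: [0.6, 0.1, -1.9]
width: 0.0536
t 14.2 tcp [ 0.4955 -0.3499  0.0235] yaw 9.12 F [ 0.6079  0.1439 -1.8673] w 0.0536 down [ 0.0004  0.0023 -1.    ]
shift mm [ 1.1451 12.7604 -0.1409] turn [-0.042  -0.075  -0.1274]
```

```bash
python3 -m crank '[[[0,0.005,0],[0,0,0]],[[0,0.009,0],[0,0,0]],[[0,0.0115,0],[0,0,0]],[[0,0.0125,0],[0,0,0]],[[0,0.013,0],[0,0,0]],[[0,0.0132,0],[0,0,0]]]'
python3 g.py
```

```text
clock: 14.8
ee_pos: [0.4953, -0.3499, 0.0109]
ee_rot: [-0.537, 0.459, -0.458, 0.539]
contact_force: [-0.5, 3.1, 6.6]
width: 0.0536
t 14.8 tcp [ 0.4953 -0.3499  0.0109] yaw 9.1 F [-0.5315  3.0868  6.6099] w 0.0536 down [ 0.0004  0.0024 -1.    ]
```

```bash
python3 -m crank '[[[0,0,0],[0,0,0]],[[0,0,0],[0,0,0]],[[0,0,0],[0,0,0]],[[0,-0.015,0],[0,0,0]],[[0,-0.05,0],[0,0,0]],[[0,-0.1,0],[0,0,0]],[[0,-0.13,0],[0,0,0]]]' 0.72
python3 - <<'E'
from h import *
cv2.imwrite('pics/scene6.png',imaging.capture('scene')[:,:,::-1])
crop('pics/scene6.png','pics/b.png',140,180,90,80,7);brighten('pics/b.png')
E
python3 g.py .510 .372 .12 100.4
```

```text
clock: 15.5
ee_pos: [0.4961, -0.3518, 0.1434]
ee_rot: [-0.538, 0.458, -0.46, 0.539]
contact_force: [0.6, -0.7, -0.3]
width: 0.0679
t 15.55 tcp [ 0.4983 -0.3537  0.1481] yaw 9.11 F [ 0.649  -1.3496  2.6533] w 0.0675 down [ 0.0094 -0.0067 -0.9999]
shift mm [-714.8726   23.3735  126.224 ] turn [  0.0006 -91.2926   0.736 ]
```

View pics/b.png

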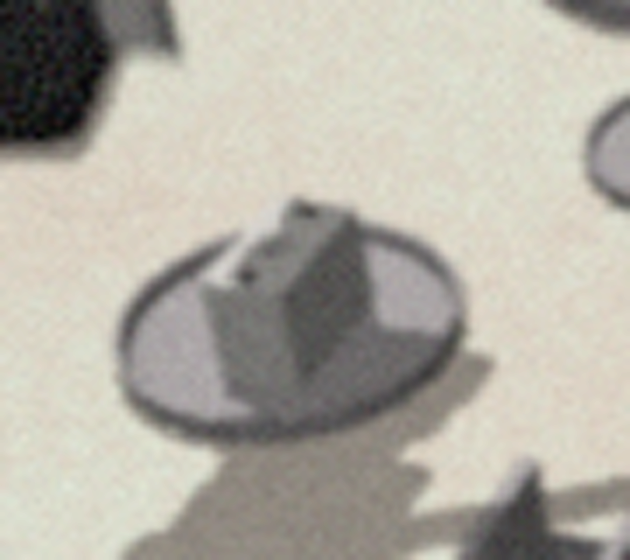

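```bash
python3 -m crank '[[[-0.03,0,0.006],[0,-3,0]],[[-0.71,0.0,0.13],[0,-91.2,0]],[[-0.71,0.0,0.13],[0,-91.2,0]],[[-0.71,0.0,0.13],[0,-91.2,0]],[[-0.71,0.0,0.13],[0,-91.2,0]],[[-0.71,0.0,0.13],[0,-91.2,0]],[[-0.71,0.0,0.13],[0,-91.2,0]],[[-0.71,0.0,0.13],[0,-91.2,0]],[[-0.71,0.0,0.13],[0,-91.2,0]],[[-0.71,0.0,0.13],[0,-91.2,0]],[[-0.71,0.0,0.13],[0,-91.2,0]],[[-0.71,0.0,0.13],[0,-91.2,0]],[[-0.71,0.0,0.13],[0,-91.2,0]],[[-0.71,0.0,0.13],[0,-91.2,0]],[[-0.71,0.0,0.13],[0,-91.2,0]],[[-0.71,0.0,0.13],[0,-91.2,0]],[[-0.71,0.0,0.13],[0,-91.2,0]],[[-0.71,0.0,0.13],[0,-91.2,0]],[[-0.71,0.0,0.13],[0,-91.2,0]],[[-0.71,0.0,0.13],[0,-91.2,0]]]' 1
python3 g.py .510 .372 .0145 100.4
```

```text
clock: 17.55
ee_pos: [0.5113, 0.3696, 0.1418]
ee_rot: [-0.704, -0.063, 0.063, 0.705]
contact_force: [-0.0, 0.2, -0.3]
width: 0.0939
t 17.55 tcp [0.5113 0.3696 0.1418] yaw 100.21 F [-0.0237  0.1532 -0.3444] w 0.0939 down [ 0.0003  0.0016 -1.    ]
shift mm [ -0.9631 127.2839   2.4429] turn [-0.0897 -0.1926  0.0323]
```

Settled above the left (large-bore) collar. I'll descend and grip.

```bash
python3 -m crank '[[[-0.001,0.03,0.0025],[0,-0.2,0]],[[-0.001,0.065,0.0025],[0,-0.2,0]],[[-0.001,0.1,0.0025],[0,-0.2,0]],[[-0.001,0.12,0.0025],[0,-0.2,0]],[[-0.001,0.1273,0.0025],[0,-0.2,0]],[[-0.001,0.1273,0.0025],[0,-0.2,0]],[[-0.001,0.1273,0.0025],[0,-0.2,0]]]'
python3 -m crank '[[[0,0,0],[0,0,0]],[[0,0,0],[0,0,0]],[[0,0,0],[0,0,0]],[[0,0,0],[0,0,0]],[[0,0,0],[0,0,0]],[[0,0,0],[0,0,0]],[[0,0,0],[0,0,0]],[[0,0,0],[0,0,0]],[[0,0,0],[0,0,0]],[[0,0,0],[0,0,0]]]' 0
python3 g.py
```

```text
clock: 18.25
ee_pos: [0.5108, 0.3736, 0.0155]
ee_rot: [-0.703, -0.065, 0.064, 0.705]
contact_force: [-0.1, -0.3, -0.1]
width: 0.0938
clock: 19.25
ee_pos: [0.5096, 0.3734, 0.0142]
ee_rot: [-0.704, -0.065, 0.065, 0.705]
contact_force: [0.7, -0.9, -0.1]
width: 0.0298
t 19.25 tcp [0.5096 0.3734 0.0142] yaw 100.51 F [ 0.7063 -0.9498 -0.091 ] w 0.0298 down [ 0.      0.0017 -1.    ]
```

```bash
python3 -m crank '[[[0,-0.02,0],[0,0,0]],[[0,-0.05,0],[0,0,0]],[[0,-0.08,0],[0,0,0]],[[-0.004,-0.085,-0.03],[0,0.4,0]],[[-0.009,-0.085,-0.065],[0,0.8,0]],[[-0.014,-0.085,-0.105],[0,1.3,0]],[[-0.02,-0.085,-0.145],[0,1.3,0]],[[-0.025,-0.07,-0.18],[0,1.3,0]],[[-0.029,-0.05,-0.21],[0,1.3,0]],[[-0.0305,-0.03,-0.2215],[0,1.3,0]],[[-0.0305,-0.015,-0.2215],[0,1.3,0]],[[-0.0305,-0.01,-0.2215],[0,1.3,0]],[[-0.0305,-0.01,-0.2215],[0,1.3,0]],[[-0.0305,-0.01,-0.2215],[0,1.3,0]]]'
python3 g.py .52 .15 .0082 99.2
```

```text
clock: 20.65
ee_pos: [0.5206, 0.1505, 0.0243]
ee_rot: [-0.704, -0.057, 0.057, 0.705]
contact_force: [1.6, 0.0, -0.8]
width: 0.0297
t 20.65 tcp [0.5206 0.1505 0.0243] yaw 99.24 F [ 1.5851  0.0126 -0.8166] w 0.0297 down [ 0.001  0.002 -1.   ]
shift mm [-0.6565 16.1291 -0.4279] turn [-0.1041  0.0399  0.0778]
```

```bash
python3 -m crank '[[[0,0.006,0],[0,0,0]],[[0,0.011,0],[0,0,0]],[[0,0.014,0],[0,0,0]],[[0,0.0155,0],[0,0,0]],[[0,0.0163,0],[0,0,0]],[[0,0.0163,0],[0,0,0]]]'
python3 g.py
```

```text
clock: 21.25
ee_pos: [0.5198, 0.1502, 0.0081]
ee_rot: [-0.704, -0.057, 0.057, 0.705]
contact_force: [-2.0, 0.6, 2.5]
width: 0.0295
t 21.25 tcp [0.5198 0.1502 0.0081] yaw 99.22 F [-2.0423  0.5908  2.522 ] w 0.0295 down [-0.0002  0.0018 -1.    ]
```

```bash
python3 -m crank '[[[0,0,0],[0,0,0]],[[0,0,0],[0,0,0]],[[0,0,0],[0,0,0]],[[0,-0.02,0],[0,0,0]],[[0,-0.05,0],[0,0,0]],[[0,-0.072,0],[0,0,0]],[[0,-0.072,0],[0,8,0]],[[0,-0.072,0],[0,90,0]],[[0,-0.072,0],[0,90,0]],[[0,-0.072,0],[0,90,0]],[[0,-0.072,0],[0,90,0]],[[0,-0.072,0],[0,90,0]],[[0,-0.072,0],[0,90,0]],[[0,-0.072,0],[0,90,0]],[[0,-0.072,0],[0,90,0]],[[0,-0.072,0],[0,90,0]],[[0,-0.072,0],[0,90,0]],[[0,-0.072,0],[0,90,0]],[[0,-0.072,0],[0,90,0]],[[0,-0.072,0],[0,90,0]]]' 1
python3 g.py .5190 .1501 .007 9.2
```

```text
clock: 23.25
ee_pos: [0.5201, 0.1499, 0.0795]
ee_rot: [-0.538, 0.458, -0.458, 0.539]
contact_force: [0.7, 0.2, -0.5]
width: 0.094
t 23.25 tcp [0.5201 0.1499 0.0795] yaw 9.27 F [ 0.7049  0.2197 -0.4819] w 0.094 down [ 0.      0.0018 -1.    ]
shift mm [-0.2233 72.4739 -1.0361] turn [-0.0185  0.0747 -0.0995]
```

```bash
python3 -m crank '[[[0,0.025,-0.0005],[0,0,0]],[[0,0.05,-0.0005],[0,0,0]],[[0,0.068,-0.0005],[0,0,0]],[[0,0.0725,-0.0005],[0,0,0]],[[0,0.0725,-0.0005],[0,0,0]],[[0,0.0725,-0.0005],[0,0,0]]]'
python3 g.py
python3 -m crank '[[[0,0,0],[0,0,0]],[[0,0,0],[0,0,0]],[[0,0,0],[0,0,0]],[[0,0,0],[0,0,0]],[[0,0,0],[0,0,0]],[[0,0,0],[0,0,0]],[[0,0,0],[0,0,0]],[[0,0,0],[0,0,0]]]' 0
python3 g.py
```

```text
clock: 23.85
ee_pos: [0.5204, 0.1501, 0.0078]
ee_rot: [-0.538, 0.458, -0.458, 0.539]
contact_force: [0.8, 0.6, 0.4]
width: 0.094
t 23.85 tcp [0.5204 0.1501 0.0078] yaw 9.22 F [0.7916 0.5573 0.3512] w 0.094 down [ 0.0016  0.002  -1.    ]
clock: 24.65
ee_pos: [0.5195, 0.15, 0.0071]
ee_rot: [-0.538, 0.459, -0.458, 0.539]
contact_force: [-0.4, -0.5, 1.0]
width: 0.054
t 24.65 tcp [0.5195 0.15   0.0071] yaw 9.21 F [-0.4279 -0.5111  0.9563] w 0.054 down [-0.0001  0.0017 -1.    ]
```

```bash
python3 -m crank '[[[0,-0.02,0],[0,0,0]],[[0,-0.05,0],[0,0,0]],[[0.03,-0.08,0.002],[0,0,0]],[[0.065,-0.09,0.004],[0,0,0]],[[0.1,-0.09,0.007],[0,0,0]],[[0.14,-0.09,0.01],[0,0,0]],[[0.18,-0.09,0.012],[0,0,0]],[[0.22,-0.09,0.015],[0,0,0]],[[0.26,-0.09,0.018],[0,0,0]],[[0.295,-0.09,0.02],[0,0,0]],[[0.315,-0.085,0.021],[0,0,0]],[[0.3245,-0.08,0.021],[0,0,0]],[[0.3245,-0.07,0.021],[0,0,0]],[[0.3245,-0.06,0.021],[0,0,0]],[[0.3245,-0.05,0.021],[0,0,0]],[[0.3245,-0.046,0.021],[0,0,0]],[[0.3245,-0.044,0.021],[0,0,0]],[[0.3245,-0.044,0.021],[0,0,0]],[[0.3245,-0.044,0.021],[0,0,0]]]'
python3 g.py .592 -.167 .0441 9.2
```

```text
clock: 26.55
ee_pos: [0.5926, -0.1669, 0.0509]
ee_rot: [-0.538, 0.458, -0.458, 0.539]
contact_force: [-0.2, 1.0, -1.1]
width: 0.0538
t 26.55 tcp [ 0.5926 -0.1669  0.0509] yaw 9.23 F [-0.1827  1.0139 -1.1259] w 0.0538 down [ 0.0009  0.0015 -1.    ]
shift mm [ 0.0155  6.7854 -0.6121] turn [-0.0659  0.03   -0.076 ]
```

```bash
python3 -m crank '[[[0,0.002,-0.0004],[0,0,0]],[[0,0.004,-0.0004],[0,0,0]],[[0,0.006,-0.0004],[0,0,0]],[[0,0.007,-0.0004],[0,0,0]],[[0,0.008,-0.0004],[0,0,0]],[[0,0.0085,-0.0004],[0,0,0]]]'
python3 -m crank '[[[0,0.0005,0],[0,0,0]],[[0,0.001,0],[0,0,0]],[[0,0.0015,0],[0,0,0]],[[0,0.002,0],[0,0,0]]]'
python3 g.py .592 -.167 .0191 9.2
```

```text
clock: 27.15
ee_pos: [0.5918, -0.1671, 0.0418]
ee_rot: [-0.538, 0.459, -0.458, 0.539]
contact_force: [-0.1, 0.4, -0.1]
width: 0.0535
clock: 27.55
ee_pos: [0.5919, -0.1671, 0.04]
ee_rot: [-0.538, 0.459, -0.458, 0.539]
contact_force: [-0.3, -0.2, -0.5]
width: 0.0538
t 27.55 tcp [ 0.5919 -0.1671  0.04  ] yaw 9.21 F [-0.3256 -0.206  -0.4637] w 0.0538 down [ 0.0002  0.0018 -1.    ]
shift mm [-0.02   20.869   0.1226] turn [-0.0278  0.0078 -0.0991]
```

The collar is past the taper with no resistance, so I'll keep sliding it down.

```bash
python3 -m crank '[[[0,0.003,0],[0,0,0]],[[0,0.006,0],[0,0,0]],[[0,0.009,0],[0,0,0]],[[0,0.012,0],[0,0,0]],[[0,0.015,0],[0,0,0]],[[0,0.017,0],[0,0,0]],[[0,0.0185,0],[0,0,0]]]'
python3 -m crank '[[[0,0.0008,0],[0,0,0]],[[0,0.0014,0],[0,0,0]],[[0,0.002,0],[0,0,0]],[[0,0.0024,0],[0,0,0]],[[0,0.0024,0],[0,0,0]]]'
python3 g.py .592 -.167 .0191 9.2
```

```text
clock: 28.25
ee_pos: [0.5918, -0.167, 0.0212]
ee_rot: [-0.538, 0.459, -0.458, 0.539]
contact_force: [-0.6, 0.5, -1.0]
width: 0.0541
clock: 28.75
ee_pos: [0.5919, -0.1671, 0.0192]
ee_rot: [-0.538, 0.459, -0.458, 0.539]
contact_force: [0.2, -0.5, -1.5]
width: 0.0536
t 28.75 tcp [ 0.5919 -0.1671  0.0192] yaw 9.21 F [ 0.1503 -0.5105 -1.5049] w 0.0536 down [ 0.0003  0.0017 -1.    ]
shift mm [-0.0481  0.0718  0.0862] turn [-0.0354  0.0054 -0.0954]
```

```bash
python3 -m crank '[[[0,0.0004,0],[0,0,0]],[[0,0.0007,0],[0,0,0]],[[0,0.0007,0],[0,0,0]],[[0,0.0007,0],[0,0,0]]]'
python3 g.py .5175 -.0125 .0111 9.2
```

```text
clock: 29.15
ee_pos: [0.5919, -0.1671, 0.0191]
ee_rot: [-0.538, 0.458, -0.458, 0.539]
contact_force: [-2.7, 0.8, 6.1]
width: 0.0536
t 29.15 tcp [ 0.5919 -0.1671  0.0191] yaw 9.21 F [-2.7253  0.8106  6.0912] w 0.0536 down [ 0.0006  0.0016 -1.    ]
shift mm [-164.4791    8.2402  -48.7326] turn [-0.0464  0.0112 -0.0845]
```

It's fully home: underside at 12 mm, about 7 N on the base, still held. Next I'll lift it straight up and take it to the tray.

```bash
python3 -m crank '[[[0,-0.01,0],[0,0,0]],[[0,-0.03,0],[0,0,0]],[[0,-0.05,0],[0,0,0]],[[0,-0.07,0],[0,0,0]],[[-0.005,-0.075,-0.002],[0,0,0]],[[-0.03,-0.075,-0.01],[0,0,0]],[[-0.065,-0.07,-0.02],[0,0,0]],[[-0.1,-0.055,-0.03],[0,0,0]],[[-0.135,-0.035,-0.041],[0,0,0]],[[-0.157,-0.018,-0.047],[0,0,0]],[[-0.1645,-0.008,-0.0487],[0,0,0]],[[-0.1645,-0.005,-0.0487],[0,0,0]],[[-0.1645,-0.005,-0.0487],[0,0,0]],[[-0.1645,-0.005,-0.0487],[0,0,0]]]'
python3 g.py .5175 -.0125 .0111 9.2
```

```text
clock: 30.55
ee_pos: [0.5192, -0.0136, 0.0242]
ee_rot: [-0.537, 0.458, -0.459, 0.539]
contact_force: [-0.4, 0.8, -1.5]
width: 0.0536
t 30.55 tcp [ 0.5192 -0.0136  0.0242] yaw 9.15 F [-0.434   0.7624 -1.5399] w 0.0536 down [ 0.0024  0.0011 -1.    ]
shift mm [-1.3786 13.1182 -1.4812] turn [-0.1446 -0.0466 -0.0412]
```

```bash
python3 -m crank '[[[0,0.005,0],[0,0,0]],[[0,0.009,0],[0,0,0]],[[0,0.0115,0],[0,0,0]],[[0,0.0125,0],[0,0,0]],[[0,0.013,0],[0,0,0]],[[0,0.0132,0],[0,0,0]]]'
python3 g.py
```

```text
clock: 31.15
ee_pos: [0.5173, -0.0127, 0.0111]
ee_rot: [-0.538, 0.459, -0.458, 0.539]
contact_force: [-2.4, -1.1, 6.4]
width: 0.0541
t 31.15 tcp [ 0.5173 -0.0127  0.0111] yaw 9.22 F [-2.3866 -1.0818  6.4496] w 0.0541 down [-0.0001  0.0013 -1.    ]
```

```bash
python3 -m crank '[[[0,0,0],[0,0,0]],[[0,0,0],[0,0,0]],[[0,0,0],[0,0,0]],[[0,-0.015,0],[0,0,0]],[[0,-0.05,0],[0,0,0]],[[0,-0.09,0],[0,0,0]],[[-0.03,-0.13,0],[0,0,0]],[[-0.08,-0.15,0],[0,0,0]],[[-0.13,-0.15,0],[0,0,0]],[[-0.18,-0.15,0],[0,0,0]],[[-0.21,-0.15,0],[0,0,0]],[[-0.21,-0.15,0],[0,0,0]],[[-0.21,-0.15,0],[0,0,0]]]' 0.72
python3 - <<'E'
from h import *
for n in('scene','top'): cv2.imwrite(f'pics/{n}9.png',cv2.convertScaleAbs(imaging.capture(n)[:,:,::-1],alpha=1.3))
E
```

```text
clock: 32.45
ee_pos: [0.4835, 0.195, 0.1606]
ee_rot: [-0.539, 0.458, -0.457, 0.539]
contact_force: [-0.2, 0.0, -0.2]
width: 0.0675
```

View pics/top9.png

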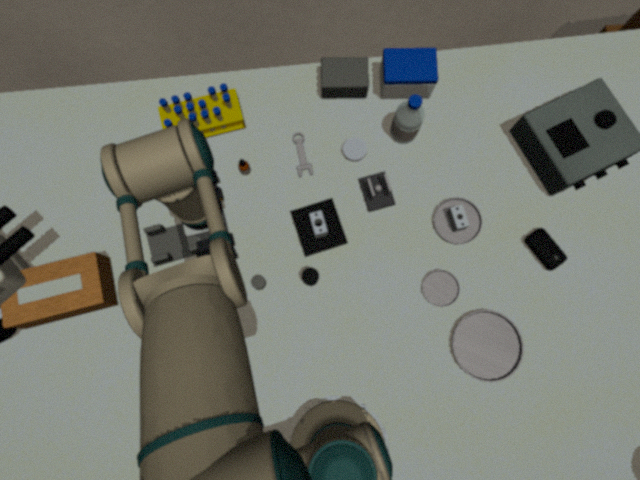

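View pics/scene9.png

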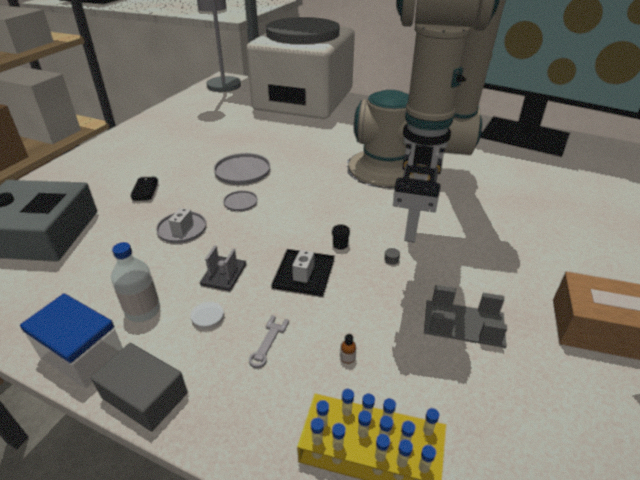

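In the overhead picture one collar stands upright mid-tray at (318,223) and the other mid-dish at (458,217). The bystanders have not moved and the hand is clear of everything, so I'm handing in.

```bash
python3 g.py; python3 -c "
from plant import env; print(env.hand_in())"
```

```text
t 32.55 tcp [0.4839 0.1937 0.1606] yaw 9.18 F [ 0.1189 -0.3272  0.215 ] w 0.0678 down [-0.0001  0.001  -1.    ]
the job is handed in; nothing more can be done
None
```

I tried both collars on the gauge while holding them by their ends, sorted each one, and handed the job in at about 32.6 s. No verdict was reported.

- **Small-bore collar (right bay, tried first):** it stopped on the pin's top at about 7 N, with its underside about 36 mm above the bench. I stood it in the middle-sized dish.
- **Large-bore collar (left bay):** it slid freely to the gauge's base, with its underside at about 12 mm and about 7 N on the base. I stood it in the tray.

**Last checks:** the final pictures from both cameras show both collars upright near the middle of their tray and dish. The bystanders look where they started, and the gripper is clear of everything, holding nothing.

**Disagreement:** the two cameras differed by 2–8 mm on where things were, most at the dish, which is more than their stated 2 mm calibration. I corrected the gauge position using the held collar's known pose. The dish position is a weighted compromise between the cameras, well inside the 30 mm allowed.

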